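Change over the turned pieces, in reverse order

ROBOT

A 6-joint arm with a two-finger parallel gripper is mounted at the origin on the work surface; the furniture and walls round the work are solid. World frame = base frame: x ahead of the robot, y to its left, z up, the work surface at z = 0. Lengths are in m, angles in rad, forces in N, time in s.
With the tool pointing down it reaches from about 0.35 to 0.975 m from the base axis. Payload 4.9 kg.
Tool frame: the origin (TCP) lies midway between the tips of the shut fingers; the grasp point (between the pads) lies manip.tcp_to_grasp behind it (manip.tcp_to_grasp is the distance from the TCP to the grasp point, in m); z points along the fingers, y is the line along which they close (so a half turn about z gives the same grasp; the last joint's range is limited). The gripper opens to 85 mm and grips with 20 to 120 N. Pads are 22 mm wide; open, the fingers measure 114 mm over their backs; the gripper's body (76 mm by 85 mm) begins 54 mm behind the grasp point. The pads swing forward as they close: fully open they stand 13 mm farther back than shut.
Start: joints at [-1.467, 0.053, 1.613, -0, 1.476, -0.119], TCP at [0.138, -0.61, 0.231] pointing down, gripper open.
Joint ranges: [-3.01, 3.01], [-1.01, 2.22], [0.06, 2.58], [-1.02, 4.17], [0.09, 2.62], [-3.14, 3.14]. Speed limits (rad/s): [2.57, 2.57, 3.14, 3.14, 3.14, 3.14].

INTERFACE

Orientations are given as a unit quaternion [w, x, y, z].
In Python, from plant import manip, grab_frame, calibration, job_done gives the robot as it stands.
- The arm moves only by the tool send_rows, never from a script. Its argument "rows" is a list of rows, each an object of numbers: "x", "y", "z": the shift along the tool's x, y, z normalised to -1 to 1, where 1 is 15 cm; "wx", "wy", "wz": the turn, a rotation vector about the tool's x, y, z normalised to -1 to 1, where 1 is pi/4 rad; "hand": the opening, from -1 (shut) to 1 (fully open). In form: [{"x": .., "y": .., "z": .., "wx": .., "wy": .., "wz": .., "hand": ..}, ...]. A call has exactly 10 rows; each row shifts and turns the commanded pose from where the row before left it, along the tool's axes as they then stand; what a row does not reach is not made up. A row lasts 1/12 s, in which the tool goes at most 41.7 mm and 7.16 degrees, less where a joint would pass 70% of its speed; a pose out of reach is approached as far as the arm can. A call with a number of a shift or a turn outside -1 to 1 is refused whole. A call with a gripper value outside its range is refused whole. The fingers move at their own pace and stop on an object; the grip force is fixed at half the most. Time passes only in rows, so rows that do not move let the fingers close, or fill a call up. It gives the time, the measured TCP pose, the force, the opening and the grip force at its end, in the units of the state.
- manip.state(): the state, without advancing time (a new reading comes with each control period).
- grab_frame(name): name is "scene" or "top" or "wrist"; returns the picture (400x640x3 uint8, blue, green, red); there is no depth.
- calibration(name): a dict with "camera_matrix" (3x3 intrinsics, pixels), "R" (3x3) and "t" (3): a world point X has camera coordinates R X + t. Camera axes: x right, y down, z forward; pixel columns grow to the right and rows downward; lengths in m; the calibration is good to about 2 mm. A picture is of the moment at which its call begins: read the wrist's pose just before it. calibration takes no time and is no camera call; for the wrist camera it gives the pose at the moment of the call.
- job_done(): hands the job in; it is judged then, once.
The state is a dict: "time": time; "joint_pos": joint angles; "joint_vel": joint speeds; "joint_efforts": joint torques, N m; "tool_pos": TCP position; "tool_rot": TCP orientation; "contact_force": force on the tool from outside, world axes, zero at the start; "ft_torque": the same for the moment, N m; "gripper_width": opening from 0.0 (shut) to 1.0 (fully open); "grasp_force": force on a finger pad.
Only numpy, scipy, OpenCV 4.12 (cv2) and the standard library are available. Lean on these libraries where they do the work, as an engineer would, in place of code of your own. Each camera call takes 0.05 s, during which the arm holds its last target. There are 200 camera calls.

TASK

Move the four turned wooden pieces from the full V-notch rack to the empty one in reverse order: the one lying furthest left (as seen from the robot) must end furthest right, the next one second from the right, and so on. Each must lie settled in both notches of its place, centred across the rack.

Things in the scene. Friction and masses are not known exactly. Their poses are not given: they have to be found in the camera images.
- plain_rod: Plain straight rod, 190 mm long, 16 mm thick throughout. Brown wood, lies along its own y; 16 mm round where it bears on the notches. Origin: on its axis at the middle, 51 mm above the grey platform at the start. Which end points where, and its roll, do not matter.
- barrel_rod: Rod with a thick barrel in the middle: 160 mm long, barrel 28 mm thick from y = -20 to +20 mm, tapering to the rod at +-28 mm. Brown wood, lies along its own y; 16 mm round where it bears on the notches. Origin: on its axis at the middle, 51 mm above the grey platform at the start. Which end points where, and its roll, do not matter.
- ball_rod: Rod with a ball on one end: 203 mm long, plain end at y = -101 mm, 29 mm ball centred at y = +87 mm. Brown wood, lies along its own y; 16 mm round where it bears on the notches. Origin: on its axis at the middle, 51 mm above the grey platform at the start. Which end points where, and its roll, do not matter.
- flanged_rod: Rod with a round disc at each end: 162 mm long; discs 34 mm in diameter, 8 mm thick, from 73 to 81 mm either side of the middle. Brown wood, lies along its own y; 16 mm round where it bears on the notches. Origin: on its axis at the middle, 51 mm above the grey platform at the start. Which end points where, and its roll, do not matter.
- full_rack: The rack on which the pieces lie at the start, left or right. Fixed plywood board 136 (x) x 240 (y) x 12 mm on a platform whose top is at z = 0.10; origin under its centre; +y is its left end for the robot, yaw within 0.3. It carries the four saddles in a row along y, at y = +84, +28, -28, -84 mm, in any order.
- empty_rack: The empty rack, the target. Fixed plywood board 136 (x) x 240 (y) x 12 mm on a platform whose top is at z = 0.10; origin under its centre; +y is its left end for the robot, yaw within 0.3. At y = +-28, +-84 mm: two pale blocks 16 mm thick at x = +-52 mm (tops 60 mm up) with a 90 degree V notch, 40 mm wide, 20 deep. Pieces lie along x, axis 51.3 mm up; freed within 12 mm they roll home.
- saddle_a: The place on the full rack where plain_rod starts: a fixed pair of V-notched pale blocks, all four alike, same shape as a place of the empty rack (88 mm free between the blocks, neighbours 56 mm apart). Origin: midway between its blocks on top of the board, 12 mm above the platform. Axes as the rack's.
- saddle_b: The place on the full rack where barrel_rod starts: a fixed pair of V-notched pale blocks, all four alike, same shape as a place of the empty rack (88 mm free between the blocks, neighbours 56 mm apart). Origin: midway between its blocks on top of the board, 12 mm above the platform. Axes as the rack's.
- saddle_c: The place on the full rack where ball_rod starts: a fixed pair of V-notched pale blocks, all four alike, same shape as a place of the empty rack (88 mm free between the blocks, neighbours 56 mm apart). Origin: midway between its blocks on top of the board, 12 mm above the platform. Axes as the rack's.
- saddle_d: The place on the full rack where flanged_rod starts: a fixed pair of V-notched pale blocks, all four alike, same shape as a place of the empty rack (88 mm free between the blocks, neighbours 56 mm apart). Origin: midway between its blocks on top of the board, 12 mm above the platform. Axes as the rack's.

How it is judged:
By the outcome, as a careful person would: the job done as asked, in the order asked, and still so for the second after the job is handed in, with the robot touching nothing.
It also fails if it takes over 106 s, if anything falls off the work surface, if the arm or the gripper's body presses on something with over 40 N, if the wrist force passes 120 N, or if a joint passes its speed limit or range.

## Working session

There is one attempt and no reset: what is moved stays moved. The work goes in short steps, Python scripts to look and compute and a tool call to move; the robot and the scene stay as the last step left them, time stands still between calls to the robot, and variables do not carry over. Pictures are saved under pics/ and viewed, at most 14 in all, crops included, and the job is handed in when it is done.

Besides the shell and the picture viewer there is one more tool, called after ">>>" in YAML: its name, and indented under it one key for each argument. send_rows: Moves the arm, as the interface text tells. Scaled input: -1 to 1 covers 15 cm each way for a shift and pi/4 rad each way for a turn. Its arguments: {"type":"object","properties":{"rows":{"type":"array","items":{"type":"object","properties":{"x":{"type":"number","minimum":-1,"maximum":1},"y":{"type":"number","minimum":-1,"maximum":1},"z":{"type":"number","minimum":-1,"maximum":1},"wx":{"type":"number","minimum":-1,"maximum":1},"wy":{"type":"number","minimum":-1,"maximum":1},"wz":{"type":"number","minimum":-1,"maximum":1},"hand":{"type":"number"}}}}},"required":["rows"]}

```bash
mkdir -p pics; ls; python3 - <<'E'
from plant import manip, grab_frame, calibration
import cv2,numpy as np
print(manip.tcp_to_grasp, manip.state())
for n in ("scene","top","wrist"):
    c=calibration(n); im=grab_frame(n); cv2.imwrite(f"pics/{n}0.png",im)
    print(n,np.round(c["camera_matrix"],1).tolist(),np.round(c["R"],4).tolist(),np.round(c["t"],4).tolist())
E
```

```text
pics
0.0187 {'time': 0.0, 'joint_pos': array([-1.46702147e+00,  5.33340255e-02,  1.61431526e+00, -1.42484025e-05,
        1.47601282e+00, -1.19018525e-01]), 'joint_vel': array([-0.00044339, -0.00081961, -0.00039332, -0.00166085,  0.00102826,
       -0.00016359]), 'joint_efforts': array([ 2.04473254e-03, -3.93682158e+01, -3.70178175e+01,  4.45964332e-06,
        7.26555591e-03,  8.80534472e-07]), 'tool_pos': array([ 0.13801563, -0.60891874,  0.23006449]), 'tool_rot': array([-1.03474768e-03,  9.93801194e-01,  1.11167061e-01,  7.95099012e-07]), 'contact_force': array([-0.01337629,  0.35765661,  0.31502095]), 'ft_torque': array([-0.03312448, -0.05051523,  0.01117739]), 'grasp_force': 0.0, 'gripper_width': 0.9996688552722397}
scene [[396.5, 0.0, 316.9], [0.0, 396.5, 198.1], [0.0, 0.0, 1.0]] [[-0.7715, -0.6362, 0.008], [-0.4742, 0.5667, -0.6738], [0.4241, -0.5236, -0.7389]] [0.4092, 0.3735, 0.9783]
top [[418.5, 0.0, 323.6], [0.0, 418.5, 209.2], [0.0, 0.0, 1.0]] [[-0.0016, -0.9999, 0.0166], [-0.9877, -0.0011, -0.1566], [0.1566, -0.0166, -0.9875]] [-0.0143, 0.5466, 1.2301]
wrist [[338.8, 0.0, 317.5], [0.0, 338.8, 200.7], [0.0, 0.0, 1.0]] [[0.2206, -0.9754, -0.0011], [-0.9254, -0.2096, 0.3159], [-0.3083, -0.0687, -0.9488]] [-0.6247, -0.0399, 0.38]
```

View pics/top0.png

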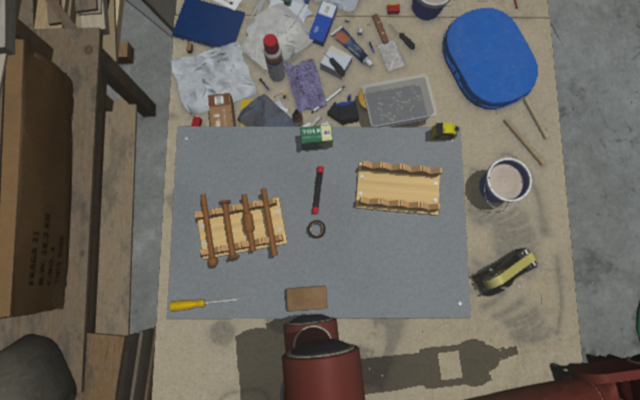

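View pics/scene0.png

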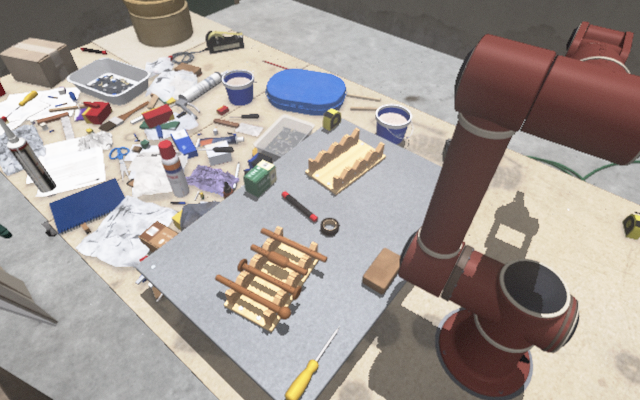

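The top view shows the full rack at px (195-285, 190-265), on the left. From left to right it holds ball, flanged, barrel and plain. The empty rack is at (355-440, 162-215). The scene view confirms this order. I'll zoom in on both.

```bash
python3 - <<'E'
import cv2,numpy as np
t=cv2.imread("pics/top0.png");s=cv2.imread("pics/scene0.png")
r=lambda im,a,b,c,d,k:cv2.resize(im[b:d,a:c],None,fx=k,fy=k,interpolation=cv2.INTER_CUBIC)
A=r(t,185,180,295,275,3.6);B=r(t,345,150,455,225,3.6)
cv2.imwrite("pics/c1.png",np.hstack([A,cv2.copyMakeBorder(B,0,A.shape[0]-B.shape[0],0,0,0)]))
A=r(s,205,220,335,335,3);B=r(s,295,125,395,200,3.9)
B=B[:A.shape[0]]
cv2.imwrite("pics/c2.png",np.hstack([A,cv2.copyMakeBorder(B,0,A.shape[0]-B.shape[0],0,0,0)]))
for p in [(248,232),(229,225),(240,262),(256,205)]: print(t[p[1],p[0]],cv2.cvtColor(t[p[1]:p[1]+1,p[0]:p[0]+1],cv2.COLOR_BGR2HSV))
E
```

```text
[ 49  74 105] [[[ 13 136 105]]]
[ 50  81 118] [[[ 14 147 118]]]
[123 122 118] [[[ 96  10 123]]]
[ 80 114 143] [[[ 16 112 143]]]
```

View pics/c1.png

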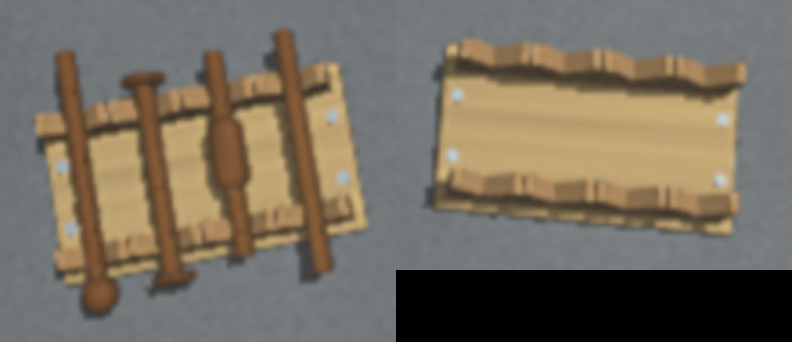

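View pics/c2.png

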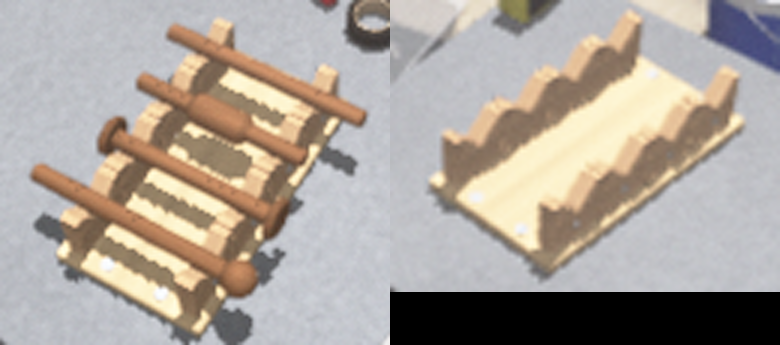

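The zooms show four clear rods and the white screws on both boards. I'll segment the rods and screws in both views and triangulate.

```bash
cat > h.py <<'E'
import cv2,numpy as np
from plant import manip, grab_frame, calibration
def proj(c): return c["camera_matrix"]@np.c_[c["R"],c["t"]]
def tri(ca,cb,a,b):
    X=cv2.triangulatePoints(proj(ca),proj(cb),np.float64(a).reshape(-1,2).T,np.float64(b).reshape(-1,2).T)
    return (X[:3]/X[3]).T
def ray(c,p,z):
    p=np.float64(p).reshape(-1,2); d=np.c_[p,np.ones(len(p))]@np.linalg.inv(c["camera_matrix"]).T@c["R"]
    o=-c["R"].T@c["t"]; return o+d*((z-o[2])/d[:,2])[:,None]
def brown(im,box,lo=(5,118,40),hi=(15,255,200)):
    x0,y0,x1,y1=box; k=4
    big=cv2.resize(im[y0:y1,x0:x1],None,fx=k,fy=k,interpolation=cv2.INTER_CUBIC)
    m=cv2.inRange(cv2.cvtColor(big,cv2.COLOR_BGR2HSV),lo,hi)
    return big,cv2.morphologyEx(m,cv2.MORPH_OPEN,np.ones((5,5)))
def blobs(m,box,amin,k=4):
    out=[]
    for c in cv2.findContours(m,cv2.RETR_EXTERNAL,cv2.CHAIN_APPROX_NONE)[0]:
        if cv2.contourArea(c)<amin: continue
        p=(c[:,0]+.5)/k-.5+np.array(box[:2]); out.append(p)
    return out
def ends(p):
    vx,vy,x,y=cv2.fitLine(p.astype(np.float32),cv2.DIST_HUBER,0,.01,.01).ravel()
    d=np.array([vx,vy]);o=np.array([x,y]);s=(p-o)@d
    return np.array([o+d*s.min(),o+d*s.max()]),p
E
python3 - <<'E'
from h import *
t=cv2.imread("pics/top0.png");s=cv2.imread("pics/scene0.png")
vis=[]
for n,im,box in(("top",t,(185,180,295,275)),("scene",s,(205,220,335,335))):
    big,m=brown(im,box); vis.append(cv2.resize(m,(390,345)))
    print(n,[(np.round(ends(p)[0],1).tolist(),len(p)) for p in blobs(m,box,800)])
for n,im,box in(("topE",t,(345,150,455,225)),("topF",t,(185,180,295,275)),("scE",s,(295,125,395,200))):
    big,_=brown(im,box); h=cv2.cvtColor(big,cv2.COLOR_BGR2HSV)
    m=cv2.inRange(h,(0,0,155),(179,45,255)); 
    print(n,[np.round(p.mean(0),1).tolist()+[len(p)] for p in blobs(m,box,15)])
cv2.imwrite("pics/m.png",np.hstack(vis))
E
```

```text
top [([[224.3, 200.5], [233.1, 257.9]], 545), ([[243.4, 194.5], [252.4, 250.1]], 469), ([[202.3, 194.4], [212.9, 265.8]], 596), ([[263.2, 188.3], [274.0, 254.6]], 548)]
scene [([[216.1, 276.8], [289.0, 315.2]], 647), ([[242.6, 264.7], [297.8, 292.4]], 638), ([[251.5, 246.2], [305.4, 273.4]], 585)]
topE [[434.5, 199.6, 40], [360.2, 192.8, 39], [435.3, 182.8, 37], [361.5, 176.0, 39]]
topF [[204.3, 243.0, 41], [279.8, 228.8, 39], [201.8, 225.8, 39], [276.8, 211.8, 39]]
scE [[387.0, 127.6, 32], [391.4, 125.2, 57], [342.4, 162.8, 1386]]
```

View pics/m.png

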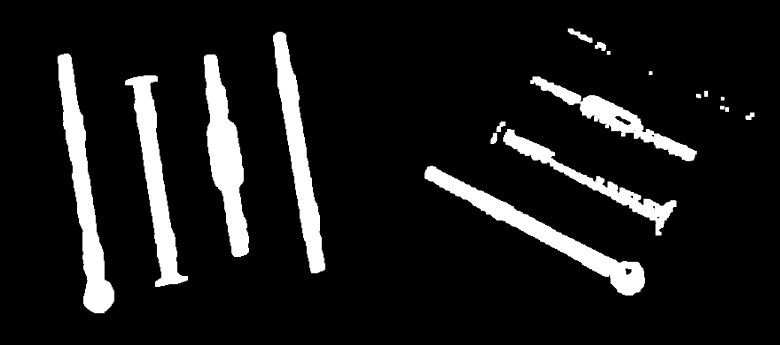

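The top mask is clean. The scene mask needs looser thresholds, so I'll fix that and compute the 3D positions.

```bash
python3 - <<'E'
from h import *
np.set_printoptions(precision=4,suppress=True)
t=cv2.imread("pics/top0.png");s=cv2.imread("pics/scene0.png")
ct,cs=calibration("top"),calibration("scene")
bt=(185,180,295,275);bs=(205,220,335,335)
_,m=brown(t,bt); T=sorted([ends(p)[0] for p in blobs(m,bt,800)],key=lambda e:e.mean(0)[0])
for lo,hi in(((5,105,90),(13,255,255)),((5,95,90),(13,255,255))):
    _,m=brown(s,bs,lo,hi); S=[ends(p)[0] for p in blobs(m,bs,800)]
    S=sorted(S,key=lambda e:-e.mean(0)[1])
    print(len(S),[np.round(np.linalg.norm(e[1]-e[0])) for e in S])
    if len(S)==4:
        for a,b in zip(T,S):
            b=b[np.argsort(b[:,0])]  # scene left end = far (top image upper)
            a=a[np.argsort(a[:,1])]
            X=tri(ct,cs,a,b); print(X.ravel(),"len",np.linalg.norm(X[0]-X[1]))
N=["ball","flanged","barrel","plain"]
for n,a in zip(N,T):
    a=a[np.argsort(a[:,1])]; X=ray(ct,a,.151); d=X[0]-X[1]
    print(n,X.mean(0),"yaw",np.degrees(np.arctan2(d[1],d[0])),"len",np.linalg.norm(d))
for n,P in(("E",[[361.5,176],[360.2,192.8],[435.3,182.8],[434.5,199.6]]),("F",[[201.8,225.8],[204.3,243],[276.8,211.8],[279.8,228.8]])):
    X=ray(ct,P,.112); d=X[0]+X[1]-X[2]-X[3]; y=np.arctan2(-d[0],d[1]); c=X.mean(0)
    print(n,c,"yaw",np.degrees(y),"edges",np.linalg.norm(X[0]-X[2]),np.linalg.norm(X[0]-X[1]))
    for k in(84,28,-28,-84): print("  ",k,c[:2]+k*np.array([-np.sin(y),np.cos(y)]))
# scene screws of empty rack: whitish relative to pale wood -> low b* in Lab
be=(295,125,395,200); big,_=brown(s,be); L=cv2.cvtColor(big,cv2.COLOR_BGR2LAB)
w=cv2.morphologyEx(cv2.inRange(L,(150,0,0),(255,255,139)),cv2.MORPH_OPEN,np.ones((3,3)))
for p in blobs(w,be,15): print("scr",p.mean(0),len(p))
E
```

```text
4 [np.float64(83.0), np.float64(66.0), np.float64(61.0), np.float64(71.0)]
[0.5714 0.3257 0.151  0.3739 0.2884 0.1494] len 0.20096374175375947
[0.5565 0.2658 0.1466 0.3957 0.2351 0.1461] len 0.16368172630219774
[0.5714 0.2118 0.1498 0.4154 0.1815 0.1525] len 0.158962477253105
[0.5895 0.157  0.1479 0.4034 0.1229 0.1503] len 0.18919158589261287
4 [np.float64(83.0), np.float64(66.0), np.float64(61.0), np.float64(71.0)]
[0.5718 0.3261 0.1499 0.374  0.2887 0.1483] len 0.20137006210618763
[0.5565 0.2658 0.1467 0.3955 0.2351 0.1457] len 0.1639430026396155
[0.5715 0.2118 0.1502 0.4155 0.1817 0.1512] len 0.15891554919499778
[0.5897 0.1572 0.1483 0.4032 0.1228 0.151 ] len 0.18968715452040708
ball [0.4724 0.3066 0.151 ] yaw 10.720814843227542 len 0.20038604387889664
flanged [0.4745 0.2488 0.151 ] yaw 10.534270132619573 len 0.16129424975472811
barrel [0.4934 0.1967 0.151 ] yaw 10.640973539312158 len 0.15719820381682448
plain [0.4962 0.1398 0.151 ] yaw 10.218844427596292 len 0.18763396789273354
E [ 0.5991 -0.2293  0.112 ] yaw -5.242008131049469 edges 0.21630766366613496 0.050143126884984415
   84 [ 8.2735 83.4194]
   28 [ 3.1572 27.6536]
   -28 [ -1.9591 -28.1122]
   -84 [ -7.0754 -83.878 ]
F [0.4833 0.2226 0.112 ] yaw 10.781163357750154 edges 0.21611549306164313 0.049758509013335
   84 [-15.2296  82.7399]
   28 [-4.7543 27.7284]
   -28 [  5.721  -27.2831]
   -84 [ 16.1962 -82.2947]
scr [388.9312 126.0812] 120
scr [342.3667 162.8147] 1388
```

Heights come out at 0.146-0.152 against 0.151 in the text, and lengths and screw patterns agree. The rods also seem to sit about ±4 mm off centre axially. I'll move now, looking at the empty rack with the wrist camera on the way.

>>> send_rows:
  rows:
    - {"x": 0.231, "y": -0.138, "z": -0.047, "hand": 0.05}
    - {"x": 0.231, "y": -0.138, "z": -0.047, "hand": 0.05}
    - {"x": 0.231, "y": -0.138, "z": -0.047, "hand": 0.05}
    - {"x": 0.231, "y": -0.138, "z": -0.047, "hand": 0.05}
    - {"x": 0.231, "y": -0.138, "z": -0.047, "hand": 0.05}
    - {"x": 0.231, "y": -0.138, "z": -0.047, "hand": 0.05}
    - {"x": 0.231, "y": -0.138, "z": -0.047, "hand": 0.05}
    - {"x": 0.231, "y": -0.138, "z": -0.047, "hand": 0.05}
    - {"x": 0.231, "y": -0.138, "z": -0.047, "hand": 0.05}
    - {"x": 0.231, "y": -0.138, "z": -0.047, "hand": 0.05}

```text
invalid input at $.rows[0]: expected keys x, y, z, wx, wy, wz, hand
```

```bash
cat >> h.py <<'E'
from scipy.spatial.transform import Rotation as Ro
def yaw2R(deg):  # tool down, tool x at yaw
    a=np.radians(deg); x=[np.cos(a),np.sin(a),0]; return np.array([x,[x[1],-x[0],0],[0,0,-1]]).T
def plan(*legs):
    """legs: (x,y,z,yaw deg). prints total turn, then total shift in tool axes, in units"""
    s=manip.state(); p=np.array(s["tool_pos"]); R=Ro.from_quat(s["tool_rot"],scalar_first=True).as_matrix()
    print("t %.2f"%s["time"],"pos",np.round(p,4),"yaw %.2f"%np.degrees(np.arctan2(R[1,0],R[0,0])),"w %.1fmm F %.0f f"%(s["gripper_width"]*85,s["grasp_force"]),np.round(s["contact_force"],1))
    for L in legs:
        G=yaw2R(L[3]); w=Ro.from_matrix(R.T@G).as_rotvec()/(np.pi/4); d=G.T@(np.array(L[:3])-p)/.15
        print(" turn",np.round(w,3)," shift",np.round(d,3),"rows>=%.1f"%(np.linalg.norm(d)*.15/.0417),"rot %.1f"%(np.linalg.norm(w)*45/7.16)); p,R=np.array(L[:3]),G
E
python3 - <<'E'
from h import *
c=calibration("wrist"); im=grab_frame("wrist"); cv2.imwrite("pics/w1.png",im)
np.savez("pics/w1.npz",**{k:c[k] for k in("camera_matrix","R","t")})
plan((.4724,.3066,.25,10.6),(.4724,.3066,.137,10.6))
E
```

```text
t 0.20 pos [ 0.1381 -0.6092  0.2305] yaw 12.77 w 84.6mm F 0 f [ 0.4 -0.6  0.2]
 turn [-0.002 -0.     0.048]  shift [ 3.314 -5.591 -0.13 ] rows>=23.4 rot 0.3
 turn [0. 0. 0.]  shift [0.    0.    0.753] rows>=2.7 rot 0.0
```

View pics/w1.png

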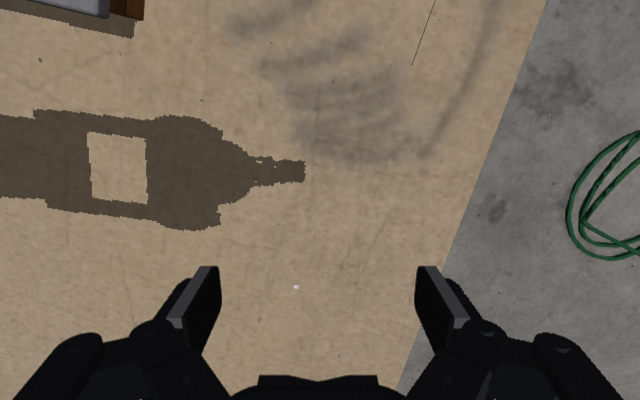

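The call was refused because every key is required, so the picture shows only the bare table from the start pose. I'll resend it in full, including the small yaw turn.

>>> send_rows:
  rows:
    - {"x": 0.231, "y": -0.138, "z": -0.047, "wx": 0, "wy": 0, "wz": 0, "hand": 0.05}
    - {"x": 0.231, "y": -0.138, "z": -0.047, "wx": 0, "wy": 0, "wz": 0, "hand": 0.05}
    - {"x": 0.231, "y": -0.138, "z": -0.047, "wx": 0, "wy": 0, "wz": 0, "hand": 0.05}
    - {"x": 0.231, "y": -0.138, "z": -0.047, "wx": 0, "wy": 0, "wz": 0, "hand": 0.05}
    - {"x": 0.231, "y": -0.138, "z": -0.047, "wx": 0, "wy": 0, "wz": 0, "hand": 0.05}
    - {"x": 0.231, "y": -0.138, "z": -0.047, "wx": 0, "wy": 0, "wz": 0, "hand": 0.05}
    - {"x": 0.231, "y": -0.138, "z": -0.047, "wx": 0, "wy": 0, "wz": 0, "hand": 0.05}
    - {"x": 0.231, "y": -0.138, "z": -0.047, "wx": 0, "wy": 0, "wz": 0, "hand": 0.05}
    - {"x": 0.231, "y": -0.138, "z": -0.047, "wx": 0, "wy": 0, "wz": 0, "hand": 0.05}
    - {"x": 0.231, "y": -0.138, "z": -0.047, "wx": 0, "wy": 0, "wz": 0, "hand": 0.05}

```text
time: 1.03
tool_pos: [0.4313, -0.3294, 0.3021]
tool_rot: [0.0, 0.994, 0.111, 0.0]
contact_force: [0.0, -0.2, 0.1]
gripper_width: 0.52
grasp_force: 0.0
```

```bash
python3 - <<'E'
from h import *
c=calibration("wrist"); im=grab_frame("wrist"); cv2.imwrite("pics/w2.png",im)
np.savez("pics/w2.npz",**{k:c[k] for k in("camera_matrix","R","t")})
plan((.4724,.3066,.25,10.6),(.4724,.3066,.137,10.6))
E
```

```text
t 1.08 pos [ 0.4361 -0.3249  0.3039] yaw 13.15 w 44.6mm F 0 f [1.7 3.1 1.1]
 turn [-0.001 -0.008  0.057]  shift [ 1.012 -4.094  0.36 ] rows>=15.2 rot 0.4
 turn [0. 0. 0.]  shift [0.    0.    0.753] rows>=2.7 rot 0.0
```

View pics/w2.png

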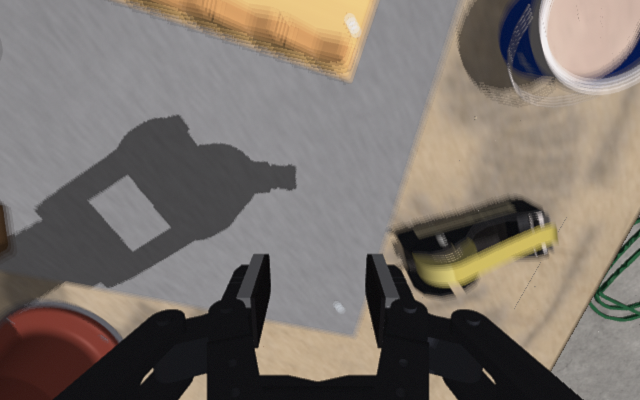

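The frame is motion-blurred and the rack is only partly in view, at the top edge. I'll pass over the empty rack, pause briefly and look again.

>>> send_rows:
  rows:
    - {"x": 0.217, "y": -0.098, "z": -0.03, "wx": 0, "wy": 0, "wz": 0, "hand": 0.05}
    - {"x": 0.217, "y": -0.098, "z": -0.03, "wx": 0, "wy": 0, "wz": 0, "hand": 0.05}
    - {"x": 0.217, "y": -0.098, "z": -0.03, "wx": 0, "wy": 0, "wz": 0, "hand": 0.05}
    - {"x": 0.217, "y": -0.098, "z": -0.03, "wx": 0, "wy": 0, "wz": 0, "hand": 0.05}
    - {"x": 0.217, "y": -0.098, "z": -0.03, "wx": 0, "wy": 0, "wz": 0, "hand": 0.05}
    - {"x": 0.217, "y": -0.098, "z": -0.03, "wx": 0, "wy": 0, "wz": 0.05, "hand": 0.05}
    - {"x": 0, "y": 0, "z": 0, "wx": 0, "wy": 0, "wz": 0, "hand": 0.05}
    - {"x": 0, "y": 0, "z": 0, "wx": 0, "wy": 0, "wz": 0, "hand": 0.05}
    - {"x": 0, "y": 0, "z": 0, "wx": 0, "wy": 0, "wz": 0, "hand": 0.05}
    - {"x": 0, "y": 0, "z": 0, "wx": 0, "wy": 0, "wz": 0, "hand": 0.05}

```text
time: 1.92
tool_pos: [0.6004, -0.2027, 0.3284]
tool_rot: [-0.0, 0.996, 0.091, -0.0]
contact_force: [0.2, 0.4, -0.0]
gripper_width: 0.525
grasp_force: 0.0
```

```bash
python3 - <<'E'
from h import *
c=calibration("wrist"); im=grab_frame("wrist"); cv2.imwrite("pics/w3.png",im)
np.savez("pics/w3.npz",**{k:c[k] for k in("camera_matrix","R","t")})
plan((.4724,.3066,.25,10.6),(.4724,.3066,.137,10.6))
E
```

```text
t 1.97 pos [ 0.6004 -0.2029  0.3286] yaw 10.43 w 44.6mm F 0 f [ 0.8 -0.   0.2]
 turn [-0.     0.001 -0.004]  shift [-0.214 -3.495  0.524] rows>=12.7 rot 0.0
 turn [0. 0. 0.]  shift [0.    0.    0.753] rows>=2.7 rot 0.0
```

View pics/w3.png

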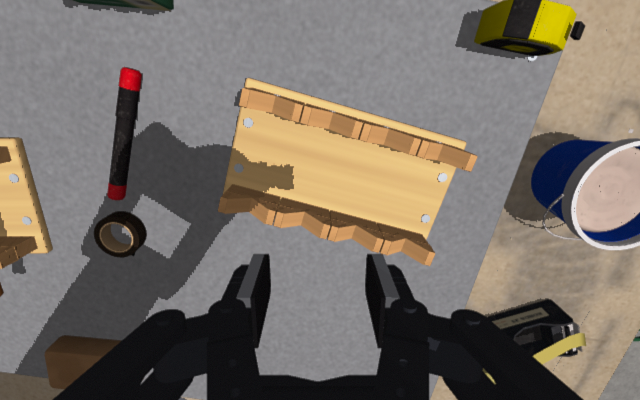

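This view is clear: the empty rack's screws are at about (248,122), (238,168), (442,177) and (425,218). I'll triangulate them against the top view and move on toward the ball rod.

```bash
python3 - <<'E'
from h import *
np.set_printoptions(precision=4,suppress=True)
im=cv2.imread("pics/w3.png"); cw=dict(np.load("pics/w3.npz")); ct=calibration("top")
h=cv2.cvtColor(im,cv2.COLOR_BGR2HSV)
W=[]
for x,y in[(248,122),(238,168),(442,177),(425,218)]:
    b=(x-9,y-9,x+9,y+9); big=cv2.resize(im[b[1]:b[3],b[0]:b[2]],None,fx=4,fy=4,interpolation=cv2.INTER_CUBIC)
    s=cv2.cvtColor(big,cv2.COLOR_BGR2HSV)[...,1]; _,m=cv2.threshold(s,0,255,cv2.THRESH_BINARY_INV+cv2.THRESH_OTSU)
    l=max(blobs(m,b,30),key=len); r=min(blobs(m,b,30),key=lambda p:np.hypot(*(p.mean(0)-[x,y])))
    W.append(r.mean(0))
T=[[361.5,176],[360.2,192.8],[435.3,182.8],[434.5,199.6]]
print(np.array(W)); print("tri",tri(ct,cw,T,W))
X=ray(cw,W,.112); d=X[0]+X[1]-X[2]-X[3]; print(X,X.mean(0),np.degrees(np.arctan2(-d[0],d[1])),np.linalg.norm(X[0]-X[2]),np.linalg.norm(X[0]-X[1]))
# board edges: crests of far/near block rows along rack x
E
```

```text
[[247.8192 122.2522]
 [238.2594 167.6604]
 [442.0152 177.0713]
 [425.14   218.125 ]]
tri [[ 0.6342 -0.1237  0.1113]
 [ 0.5844 -0.1192  0.1109]
 [ 0.6144 -0.3396  0.1105]
 [ 0.5645 -0.335   0.1105]]
[[ 0.6345 -0.1236  0.112 ]
 [ 0.5849 -0.1191  0.112 ]
 [ 0.6146 -0.3388  0.112 ]
 [ 0.5649 -0.3341  0.112 ]] [ 0.5997 -0.2289  0.112 ] -5.293094285941875 0.21607910521917087 0.049875257484984184
```

>>> send_rows:
  rows:
    - {"x": -0.0165, "y": -0.269, "z": 0.02, "wx": 0, "wy": 0, "wz": 0, "hand": 0.05}
    - {"x": -0.0165, "y": -0.269, "z": 0.02, "wx": 0, "wy": 0, "wz": 0, "hand": 0.05}
    - {"x": -0.0165, "y": -0.269, "z": 0.02, "wx": 0, "wy": 0, "wz": 0, "hand": 0.05}
    - {"x": -0.0165, "y": -0.269, "z": 0.02, "wx": 0, "wy": 0, "wz": 0, "hand": 0.05}
    - {"x": -0.0165, "y": -0.269, "z": 0.02, "wx": 0, "wy": 0, "wz": 0, "hand": 0.05}
    - {"x": -0.0165, "y": -0.269, "z": 0.02, "wx": 0, "wy": 0, "wz": 0, "hand": 0.05}
    - {"x": -0.0165, "y": -0.269, "z": 0.02, "wx": 0, "wy": 0, "wz": 0, "hand": 0.05}
    - {"x": -0.0165, "y": -0.269, "z": 0.02, "wx": 0, "wy": 0, "wz": 0, "hand": 0.05}
    - {"x": -0.0165, "y": -0.269, "z": 0.02, "wx": 0, "wy": 0, "wz": 0, "hand": 0.05}
    - {"x": -0.0165, "y": -0.269, "z": 0.02, "wx": 0, "wy": 0, "wz": 0, "hand": 0.05}

```text
time: 2.8
tool_pos: [0.5024, 0.1908, 0.2989]
tool_rot: [-0.0, 0.996, 0.091, 0.0]
contact_force: [0.6, -0.8, -0.7]
gripper_width: 0.526
grasp_force: 0.0
```

The empty rack's centre is (0.5995, -0.2290) with yaw -5.27°, and its board height of 0.111 matches. From this pose I'll look at the rods with the wrist camera.

```bash
python3 - <<'E'
from h import *
c=calibration("wrist");grab_frame("wrist");c=calibration("wrist"); im=grab_frame("wrist"); cv2.imwrite("pics/w4.png",im)
np.savez("pics/w4.npz",**{k:c[k] for k in("camera_matrix","R","t")})
plan((.4724,.3066,.25,10.6),(.4724,.3066,.137,10.6))
h=cv2.cvtColor(im,cv2.COLOR_BGR2HSV); m=cv2.inRange(h,(5,118,40),(15,255,200))
cv2.imwrite("pics/w4b.png",np.hstack([im[:300],cv2.cvtColor(m,cv2.COLOR_GRAY2BGR)[:300]])[:,:,:][::1,:, :].copy() if 0 else np.vstack([im[:300],cv2.cvtColor(m,cv2.COLOR_GRAY2BGR)[:300]]))
E
```

```text
t 2.90 pos [0.5012 0.1937 0.2983] yaw 10.83 w 44.8mm F 0 f [-0.3 -1.2 -0.1]
 turn [-0.002  0.001  0.005]  shift [-0.05  -0.775  0.322] rows>=3.0 rot 0.0
 turn [0. 0. 0.]  shift [0.    0.    0.753] rows>=2.7 rot 0.0
```

View pics/w4b.png

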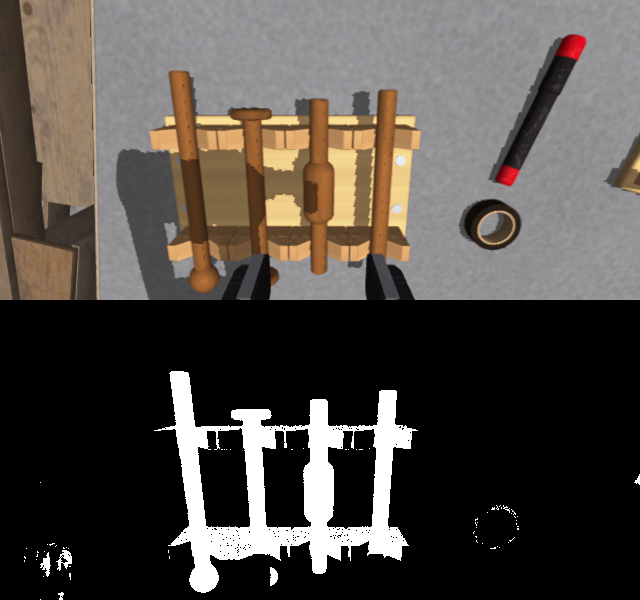

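The wrist view shows the rod ends: ball (179,71) to (204,292), flanged far disc (250,109), barrel (318,99) to (319,273), plain far end (388,90). I'll cross-check the axial positions by casting rays.

```bash
python3 - <<'E'
from h import *
np.set_printoptions(precision=4,suppress=True)
c=dict(np.load("pics/w4.npz")); a=np.radians(10.6); u=np.array([np.cos(a),np.sin(a),0])
for n,L,f,g in(("ball",.2025,(179.5,71),(204,292)),("flg",.162,(250.5,109),None),("barrel",.160,(318.5,99),(319.5,273.5)),("plain",.190,(387.5,90),None)):
    F=ray(c,f,.151)[0]; print(n,"from far",F-u*L/2, "both",(F+ray(c,g,.151)[0])/2 if g else "", np.linalg.norm(F-ray(c,g,.151)[0]) if g else "")
E
```

```text
ball from far [0.4727 0.3047 0.151 ] both [0.4714 0.3053 0.151 ] 0.20484464236449232
flg from far [0.474  0.2489 0.151 ] both  
barrel from far [0.4933 0.1954 0.151 ] both [0.4924 0.1944 0.151 ] 0.16222839861914196
plain from far [0.4959 0.139  0.151 ] both
```

>>> send_rows:
  rows:
    - {"x": -0.0125, "y": -0.195, "z": 0.08, "wx": 0, "wy": 0, "wz": 0, "hand": 0.05}
    - {"x": -0.0125, "y": -0.195, "z": 0.08, "wx": 0, "wy": 0, "wz": 0, "hand": 0.05}
    - {"x": -0.0125, "y": -0.195, "z": 0.08, "wx": 0, "wy": 0, "wz": 0, "hand": 0.05}
    - {"x": -0.0125, "y": -0.195, "z": 0.08, "wx": 0, "wy": 0, "wz": 0, "hand": 0.05}
    - {"x": 0, "y": 0, "z": 0.06, "wx": 0, "wy": 0, "wz": 0, "hand": 0.05}
    - {"x": 0, "y": 0, "z": 0.06, "wx": 0, "wy": 0, "wz": 0, "hand": 0.05}
    - {"x": 0, "y": 0, "z": 0.06, "wx": 0, "wy": 0, "wz": 0, "hand": 0.05}
    - {"x": 0, "y": 0, "z": 0, "wx": 0, "wy": 0, "wz": 0, "hand": 0.05}
    - {"x": 0, "y": 0, "z": 0, "wx": 0, "wy": 0, "wz": 0, "hand": 0.05}
    - {"x": 0, "y": 0, "z": 0, "wx": 0, "wy": 0, "wz": 0, "hand": 0.05}

```text
time: 3.73
tool_pos: [0.4753, 0.303, 0.2245]
tool_rot: [-0.0, 0.996, 0.091, 0.001]
contact_force: [-0.7, -0.6, -0.5]
gripper_width: 0.522
grasp_force: 0.0
```

```bash
python3 -c "
from h import *
plan((.4724,.3066,.2,10.6),(.4724,.3066,.135,10.6))"
```

```text
t 3.73 pos [0.4753 0.303  0.2245] yaw 10.42 w 44.4mm F 0 f [-0.7 -0.6 -0.5]
 turn [-0.    -0.001 -0.004]  shift [-0.015 -0.027  0.163] rows>=0.6 rot 0.0
 turn [0. 0. 0.]  shift [0.    0.    0.433] rows>=1.6 rot 0.0
```

>>> send_rows:
  rows:
    - {"x": -0.02, "y": -0.022, "z": 0.04, "wx": 0, "wy": 0, "wz": 0, "hand": 0.05}
    - {"x": 0, "y": 0, "z": 0.15, "wx": 0, "wy": 0, "wz": 0, "hand": 0.05}
    - {"x": 0, "y": 0, "z": 0.2, "wx": 0, "wy": 0, "wz": 0, "hand": 0.05}
    - {"x": 0, "y": 0, "z": 0.15, "wx": 0, "wy": 0, "wz": 0, "hand": 0.05}
    - {"x": 0, "y": 0, "z": 0.08, "wx": 0, "wy": 0, "wz": 0, "hand": 0.05}
    - {"x": 0, "y": 0, "z": 0, "wx": 0, "wy": 0, "wz": 0, "hand": 0.05}
    - {"x": 0, "y": 0, "z": 0, "wx": 0, "wy": 0, "wz": 0, "hand": -1}
    - {"x": 0, "y": 0, "z": 0, "wx": 0, "wy": 0, "wz": 0, "hand": -1}
    - {"x": 0, "y": 0, "z": 0, "wx": 0, "wy": 0, "wz": 0, "hand": -1}
    - {"x": 0, "y": 0, "z": 0, "wx": 0, "wy": 0, "wz": 0, "hand": -1}

```text
time: 4.57
tool_pos: [0.4726, 0.3066, 0.1333]
tool_rot: [0.0, 0.996, 0.092, 0.002]
contact_force: [-0.3, -4.7, 3.8]
gripper_width: 0.167
grasp_force: 58.8
```

```bash
python3 -c "
from h import *
plan((.472,.306,.26,-5.27),(.5918,-.3126,.26,-5.27),(.5918,-.3126,.134,-5.27))"
```

```text
t 4.57 pos [0.4726 0.3066 0.1333] yaw 10.52 w 14.2mm F 59 f [-0.3 -4.7  3.8]
 turn [ 0.    -0.005  0.351]  shift [-0.003  0.004 -0.845] rows>=3.0 rot 2.2
 turn [0. 0. 0.]  shift [1.174 4.033 0.   ] rows>=15.1 rot 0.0
 turn [0. 0. 0.]  shift [0.   0.   0.84] rows>=3.0 rot 0.0
```

>>> send_rows:
  rows:
    - {"x": 0, "y": 0, "z": -0.18, "wx": 0, "wy": 0, "wz": 0, "hand": -1}
    - {"x": 0, "y": 0, "z": -0.22, "wx": 0, "wy": 0, "wz": 0, "hand": -1}
    - {"x": 0, "y": 0, "z": -0.22, "wx": 0, "wy": 0, "wz": 0.117, "hand": -1}
    - {"x": 0, "y": 0, "z": -0.22, "wx": 0, "wy": 0, "wz": 0.117, "hand": -1}
    - {"x": 0, "y": 0, "z": 0, "wx": 0, "wy": 0, "wz": 0.117, "hand": -1}
    - {"x": 0.0734, "y": 0.252, "z": 0, "wx": 0, "wy": 0, "wz": 0, "hand": -1}
    - {"x": 0.0734, "y": 0.252, "z": 0, "wx": 0, "wy": 0, "wz": 0, "hand": -1}
    - {"x": 0.0734, "y": 0.252, "z": 0, "wx": 0, "wy": 0, "wz": 0, "hand": -1}
    - {"x": 0.0734, "y": 0.252, "z": 0, "wx": 0, "wy": 0, "wz": 0, "hand": -1}
    - {"x": 0.0734, "y": 0.252, "z": 0, "wx": 0, "wy": 0, "wz": 0, "hand": -1}

```text
time: 5.4
tool_pos: [0.5088, 0.1122, 0.258]
tool_rot: [-0.001, 0.999, -0.046, 0.001]
contact_force: [0.5, -0.4, -0.6]
gripper_width: 0.171
grasp_force: 58.8
```

>>> send_rows:
  rows:
    - {"x": 0.0734, "y": 0.252, "z": 0, "wx": 0, "wy": 0, "wz": 0, "hand": -1}
    - {"x": 0.0734, "y": 0.252, "z": 0, "wx": 0, "wy": 0, "wz": 0, "hand": -1}
    - {"x": 0.0734, "y": 0.252, "z": 0, "wx": 0, "wy": 0, "wz": 0, "hand": -1}
    - {"x": 0.0734, "y": 0.252, "z": 0, "wx": 0, "wy": 0, "wz": 0, "hand": -1}
    - {"x": 0.0734, "y": 0.252, "z": 0, "wx": 0, "wy": 0, "wz": 0, "hand": -1}
    - {"x": 0.0734, "y": 0.252, "z": 0, "wx": 0, "wy": 0, "wz": 0, "hand": -1}
    - {"x": 0.0734, "y": 0.252, "z": 0, "wx": 0, "wy": 0, "wz": 0, "hand": -1}
    - {"x": 0.0734, "y": 0.252, "z": 0, "wx": 0, "wy": 0, "wz": 0, "hand": -1}
    - {"x": 0.0734, "y": 0.252, "z": 0, "wx": 0, "wy": 0, "wz": 0, "hand": -1}
    - {"x": 0.05, "y": 0.17, "z": 0, "wx": 0, "wy": 0, "wz": 0, "hand": -1}

```text
time: 6.23
tool_pos: [0.5814, -0.2639, 0.2577]
tool_rot: [0.001, 0.999, -0.047, 0.001]
contact_force: [0.1, 0.4, -0.5]
gripper_width: 0.168
grasp_force: 58.8
```

```bash
python3 -c "
from h import *
plan((.5918,-.3126,.2,-5.27),(.5918,-.3126,.134,-5.27))"
```

```text
t 6.23 pos [ 0.5814 -0.2639  0.2577] yaw -5.40 w 14.3mm F 59 f [ 0.1  0.4 -0.5]
 turn [ 0.001 -0.003 -0.003]  shift [0.099 0.317 0.385] rows>=1.8 rot 0.0
 turn [0. 0. 0.]  shift [0.   0.   0.44] rows>=1.6 rot 0.0
```

>>> send_rows:
  rows:
    - {"x": 0.033, "y": 0.106, "z": 0, "wx": 0, "wy": 0, "wz": 0, "hand": -1}
    - {"x": 0.033, "y": 0.106, "z": 0, "wx": 0, "wy": 0, "wz": 0, "hand": -1}
    - {"x": 0.033, "y": 0.106, "z": 0.05, "wx": 0, "wy": 0, "wz": 0, "hand": -1}
    - {"x": 0, "y": 0, "z": 0.13, "wx": 0, "wy": 0, "wz": 0, "hand": -1}
    - {"x": 0, "y": 0, "z": 0.13, "wx": 0, "wy": 0, "wz": 0, "hand": -1}
    - {"x": 0, "y": 0, "z": 0.07, "wx": 0, "wy": 0, "wz": 0, "hand": -1}
    - {"x": 0, "y": 0, "z": 0, "wx": 0, "wy": 0, "wz": 0, "hand": -1}
    - {"x": 0, "y": 0, "z": 0, "wx": 0, "wy": 0, "wz": 0, "hand": -1}
    - {"x": 0, "y": 0, "z": 0, "wx": 0, "wy": 0, "wz": 0, "hand": -1}
    - {"x": 0, "y": 0, "z": 0, "wx": 0, "wy": 0, "wz": 0, "hand": -1}

```text
time: 7.07
tool_pos: [0.5922, -0.3096, 0.2019]
tool_rot: [0.001, 0.999, -0.046, 0.001]
contact_force: [-1.1, -0.5, -0.8]
gripper_width: 0.165
grasp_force: 58.8
```

```bash
python3 -c "
from h import *
plan((.5918,-.3126,.135,-5.27),(.5918,-.3126,.25,10.6),(.474,.2489,.25,10.6))
cv2.imwrite('pics/w5.png',grab_frame('wrist'))"
```

```text
t 7.07 pos [ 0.5922 -0.3096  0.2019] yaw -5.25 w 14.0mm F 59 f [-1.1 -0.5 -0.8]
 turn [ 0.002 -0.004  0.   ]  shift [-0.001  0.02   0.446] rows>=1.6 rot 0.0
 turn [ 0.     0.    -0.353]  shift [ 0.     0.    -0.767] rows>=2.8 rot 2.2
 turn [0. 0. 0.]  shift [-0.083 -3.824  0.   ] rows>=13.8 rot 0.0
```

View pics/w5.png

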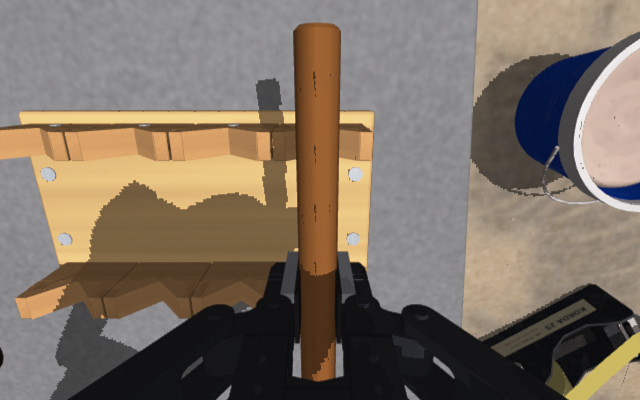

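The rod is held square above the rightmost place. I'll lower it and release.

>>> send_rows:
  rows:
    - {"x": 0, "y": 0.02, "z": 0.05, "wx": 0, "wy": 0, "wz": 0, "hand": -1}
    - {"x": 0, "y": 0, "z": 0.13, "wx": 0, "wy": 0, "wz": 0, "hand": -1}
    - {"x": 0, "y": 0, "z": 0.13, "wx": 0, "wy": 0, "wz": 0, "hand": -1}
    - {"x": 0, "y": 0, "z": 0.09, "wx": 0, "wy": 0, "wz": 0, "hand": -1}
    - {"x": 0, "y": 0, "z": 0.046, "wx": 0, "wy": 0, "wz": 0, "hand": -1}
    - {"x": 0, "y": 0, "z": 0, "wx": 0, "wy": 0, "wz": 0, "hand": -1}
    - {"x": 0, "y": 0, "z": 0, "wx": 0, "wy": 0, "wz": 0, "hand": -0.4}
    - {"x": 0, "y": 0, "z": 0, "wx": 0, "wy": 0, "wz": 0, "hand": 0.05}
    - {"x": 0, "y": 0, "z": 0, "wx": 0, "wy": 0, "wz": 0, "hand": 0.05}
    - {"x": 0, "y": 0, "z": 0, "wx": 0, "wy": 0, "wz": 0, "hand": 0.05}

```text
time: 7.95
tool_pos: [0.5912, -0.3125, 0.133]
tool_rot: [0.0, 0.999, -0.046, 0.0]
contact_force: [-0.3, -0.0, -0.4]
gripper_width: 0.522
grasp_force: 0.0
```

```bash
python3 -c "
from h import *
plan((.5918,-.3126,.25,10.6),(.474,.2489,.25,10.6))"
```

```text
t 7.95 pos [ 0.5912 -0.3125  0.133 ] yaw -5.28 w 44.3mm F 0 f [-0.3 -0.  -0.4]
 turn [ 0.    -0.    -0.353]  shift [ 0.004  0.001 -0.78 ] rows>=2.8 rot 2.2
 turn [0. 0. 0.]  shift [-0.083 -3.824  0.   ] rows>=13.8 rot 0.0
```

>>> send_rows:
  rows:
    - {"x": 0, "y": 0, "z": -0.18, "wx": 0, "wy": 0, "wz": 0, "hand": 0.05}
    - {"x": 0, "y": 0, "z": -0.2, "wx": 0, "wy": 0, "wz": 0, "hand": 0.05}
    - {"x": 0, "y": 0, "z": -0.2, "wx": 0, "wy": 0, "wz": -0.118, "hand": 0.05}
    - {"x": 0, "y": 0, "z": -0.2, "wx": 0, "wy": 0, "wz": -0.118, "hand": 0.05}
    - {"x": 0, "y": 0, "z": 0, "wx": 0, "wy": 0, "wz": -0.118, "hand": 0.05}
    - {"x": -0.0055, "y": -0.255, "z": 0, "wx": 0, "wy": 0, "wz": 0, "hand": 0.05}
    - {"x": -0.0055, "y": -0.255, "z": 0, "wx": 0, "wy": 0, "wz": 0, "hand": 0.05}
    - {"x": -0.0055, "y": -0.255, "z": 0, "wx": 0, "wy": 0, "wz": 0, "hand": 0.05}
    - {"x": -0.0055, "y": -0.255, "z": 0, "wx": 0, "wy": 0, "wz": 0, "hand": 0.05}
    - {"x": -0.0055, "y": -0.255, "z": 0, "wx": 0, "wy": 0, "wz": 0, "hand": 0.05}

```text
time: 8.78
tool_pos: [0.5511, -0.1238, 0.2499]
tool_rot: [0.0, 0.996, 0.093, 0.0]
contact_force: [1.0, 0.7, 0.5]
gripper_width: 0.527
grasp_force: 0.0
```

>>> send_rows:
  rows:
    - {"x": -0.0055, "y": -0.265, "z": 0, "wx": 0, "wy": 0, "wz": 0, "hand": 0.05}
    - {"x": -0.0055, "y": -0.265, "z": 0, "wx": 0, "wy": 0, "wz": 0, "hand": 0.05}
    - {"x": -0.0055, "y": -0.265, "z": 0, "wx": 0, "wy": 0, "wz": 0, "hand": 0.05}
    - {"x": -0.0055, "y": -0.265, "z": 0, "wx": 0, "wy": 0, "wz": 0, "hand": 0.05}
    - {"x": -0.0055, "y": -0.265, "z": 0, "wx": 0, "wy": 0, "wz": 0, "hand": 0.05}
    - {"x": -0.0055, "y": -0.265, "z": 0, "wx": 0, "wy": 0, "wz": 0, "hand": 0.05}
    - {"x": -0.0055, "y": -0.265, "z": 0, "wx": 0, "wy": 0, "wz": 0, "hand": 0.05}
    - {"x": -0.0055, "y": -0.265, "z": 0, "wx": 0, "wy": 0, "wz": 0, "hand": 0.05}
    - {"x": -0.0055, "y": -0.265, "z": 0, "wx": 0, "wy": 0, "wz": 0, "hand": 0.05}
    - {"x": -0.0055, "y": -0.16, "z": 0, "wx": 0, "wy": 0, "wz": 0, "hand": 0.05}

```text
time: 9.62
tool_pos: [0.4718, 0.2516, 0.2502]
tool_rot: [-0.001, 0.996, 0.094, 0.0]
contact_force: [-0.8, -0.6, 0.2]
gripper_width: 0.523
grasp_force: 0.0
```

```bash
python3 -c "
from h import *
im=grab_frame('top'); cv2.imwrite('pics/t2.png',cv2.resize(im[140:280,180:460],None,fx=2.8,fy=2.8,interpolation=cv2.INTER_CUBIC))
plan((.474,.2489,.2,10.6),(.474,.2489,.132,10.6))"
```

```text
t 9.67 pos [0.4711 0.254  0.2501] yaw 10.95 w 44.6mm F 0 f [-2.6  1.2  0.4]
 turn [-0.004 -0.     0.008]  shift [0.013 0.037 0.334] rows>=1.2 rot 0.1
 turn [0. 0. 0.]  shift [0.    0.    0.453] rows>=1.6 rot 0.0
```

View pics/t2.png

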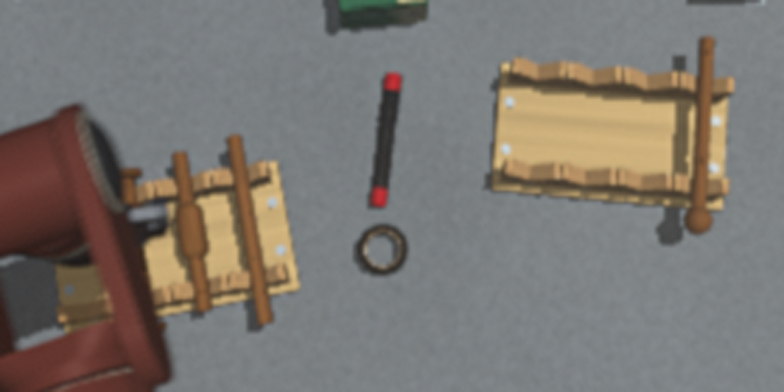

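The ball rod lies in the rightmost place of the empty rack, so I go on to the flanged rod.

>>> send_rows:
  rows:
    - {"x": 0.013, "y": 0.037, "z": 0.0, "wx": 0, "wy": 0, "wz": 0, "hand": 0.05}
    - {"x": 0, "y": 0, "z": 0.12, "wx": 0, "wy": 0, "wz": 0, "hand": 0.05}
    - {"x": 0, "y": 0, "z": 0.22, "wx": 0, "wy": 0, "wz": 0, "hand": 0.05}
    - {"x": 0, "y": 0, "z": 0.22, "wx": 0, "wy": 0, "wz": 0, "hand": 0.05}
    - {"x": 0, "y": 0, "z": 0.15, "wx": 0, "wy": 0, "wz": 0, "hand": 0.05}
    - {"x": 0, "y": 0, "z": 0.077, "wx": 0, "wy": 0, "wz": 0, "hand": 0.05}
    - {"x": 0, "y": 0, "z": 0, "wx": 0, "wy": 0, "wz": 0, "hand": 0.05}
    - {"x": 0, "y": 0, "z": 0, "wx": 0, "wy": 0, "wz": 0, "hand": -1}
    - {"x": 0, "y": 0, "z": 0, "wx": 0, "wy": 0, "wz": 0, "hand": -1}
    - {"x": 0, "y": 0, "z": 0, "wx": 0, "wy": 0, "wz": 0, "hand": -1}

```text
time: 10.5
tool_pos: [0.4752, 0.2486, 0.1345]
tool_rot: [-0.008, 0.996, 0.092, -0.0]
contact_force: [-9.8, 21.2, 5.7]
gripper_width: 0.165
grasp_force: 58.4
```

```bash
python3 -c "
from h import *
plan((.474,.2489,.26,-5.27),(.5969,-.2569,.26,-5.27))"
```

```text
t 10.50 pos [0.4752 0.2486 0.1345] yaw 10.58 w 14.0mm F 58 f [-9.8 21.2  5.7]
 turn [-0.019  0.002  0.352]  shift [-0.008 -0.002 -0.837] rows>=3.0 rot 2.2
 turn [0. 0. 0.]  shift [1.126 3.282 0.   ] rows>=12.5 rot 0.0
```

>>> send_rows:
  rows:
    - {"x": 0, "y": 0, "z": -0.18, "wx": 0, "wy": 0, "wz": 0, "hand": -1}
    - {"x": 0, "y": 0, "z": -0.22, "wx": 0, "wy": 0, "wz": 0, "hand": -1}
    - {"x": 0, "y": 0, "z": -0.22, "wx": 0, "wy": 0, "wz": 0.117, "hand": -1}
    - {"x": 0, "y": 0, "z": -0.22, "wx": 0, "wy": 0, "wz": 0.117, "hand": -1}
    - {"x": 0, "y": 0, "z": 0, "wx": 0, "wy": 0, "wz": 0.117, "hand": -1}
    - {"x": 0.0866, "y": 0.2525, "z": 0, "wx": 0, "wy": 0, "wz": 0, "hand": -1}
    - {"x": 0.0866, "y": 0.2525, "z": 0, "wx": 0, "wy": 0, "wz": 0, "hand": -1}
    - {"x": 0.0866, "y": 0.2525, "z": 0, "wx": 0, "wy": 0, "wz": 0, "hand": -1}
    - {"x": 0.0866, "y": 0.2525, "z": 0, "wx": 0, "wy": 0, "wz": 0, "hand": -1}
    - {"x": 0.0866, "y": 0.2525, "z": 0, "wx": 0, "wy": 0, "wz": 0, "hand": -1}

```text
time: 11.33
tool_pos: [0.5239, 0.046, 0.2586]
tool_rot: [0.0, 0.999, -0.045, 0.001]
contact_force: [1.4, 1.4, -0.6]
gripper_width: 0.164
grasp_force: 58.9
```

>>> send_rows:
  rows:
    - {"x": 0.0866, "y": 0.2525, "z": 0, "wx": 0, "wy": 0, "wz": 0, "hand": -1}
    - {"x": 0.0866, "y": 0.2525, "z": 0, "wx": 0, "wy": 0, "wz": 0, "hand": -1}
    - {"x": 0.0866, "y": 0.2525, "z": 0, "wx": 0, "wy": 0, "wz": 0, "hand": -1}
    - {"x": 0.0866, "y": 0.2525, "z": 0, "wx": 0, "wy": 0, "wz": 0, "hand": -1}
    - {"x": 0.0866, "y": 0.2525, "z": 0, "wx": 0, "wy": 0, "wz": 0, "hand": -1}
    - {"x": 0.0866, "y": 0.2525, "z": 0, "wx": 0, "wy": 0, "wz": 0, "hand": -1}
    - {"x": 0.0866, "y": 0.2525, "z": 0, "wx": 0, "wy": 0, "wz": 0, "hand": -1}
    - {"x": 0.0866, "y": 0.22, "z": 0, "wx": 0, "wy": 0, "wz": 0, "hand": -1}
    - {"x": 0, "y": 0, "z": 0, "wx": 0, "wy": 0, "wz": 0, "hand": -1}
    - {"x": 0, "y": 0, "z": 0, "wx": 0, "wy": 0, "wz": 0, "hand": -1}

```text
time: 12.17
tool_pos: [0.5997, -0.2602, 0.2575]
tool_rot: [0.0, 0.999, -0.047, -0.0]
contact_force: [0.4, 0.9, -0.4]
gripper_width: 0.165
grasp_force: 59.0
```

```bash
python3 -c "
from h import *
plan((.598,-.257,.2,-5.27),(.598,-.257,.134,-5.27))"
```

```text
t 12.17 pos [ 0.5997 -0.2602  0.2575] yaw -5.37 w 14.0mm F 59 f [ 0.4  0.9 -0.4]
 turn [ 0.     0.001 -0.002]  shift [-0.014 -0.02   0.384] rows>=1.4 rot 0.0
 turn [0. 0. 0.]  shift [0.   0.   0.44] rows>=1.6 rot 0.0
```

>>> send_rows:
  rows:
    - {"x": -0.014, "y": -0.02, "z": 0.05, "wx": 0, "wy": 0, "wz": 0, "hand": -1}
    - {"x": 0, "y": 0, "z": 0.18, "wx": 0, "wy": 0, "wz": 0, "hand": -1}
    - {"x": 0, "y": 0, "z": 0.2, "wx": 0, "wy": 0, "wz": 0, "hand": -1}
    - {"x": 0, "y": 0, "z": 0.17, "wx": 0, "wy": 0, "wz": 0, "hand": -1}
    - {"x": 0, "y": 0, "z": 0.13, "wx": 0, "wy": 0, "wz": 0, "hand": -1}
    - {"x": 0, "y": 0, "z": 0.07, "wx": 0, "wy": 0, "wz": 0, "hand": -1}
    - {"x": 0, "y": 0, "z": 0, "wx": 0, "wy": 0, "wz": 0, "hand": -1}
    - {"x": 0, "y": 0, "z": 0, "wx": 0, "wy": 0, "wz": 0, "hand": -0.4}
    - {"x": 0, "y": 0, "z": 0, "wx": 0, "wy": 0, "wz": 0, "hand": 0.05}
    - {"x": 0, "y": 0, "z": 0, "wx": 0, "wy": 0, "wz": 0, "hand": 0.05}

```text
time: 13.0
tool_pos: [0.5989, -0.2536, 0.1387]
tool_rot: [0.0, 0.999, -0.044, 0.001]
contact_force: [0.0, -0.5, 0.0]
gripper_width: 0.527
grasp_force: 0.0
```

```bash
python3 -c "
from h import *
plan((.5965,-.2569,.25,10.6),(.493,.1955,.25,10.6))"
```

```text
t 13.00 pos [ 0.5989 -0.2536  0.1387] yaw -5.10 w 44.8mm F 0 f [ 0.  -0.5  0. ]
 turn [ 0.001 -0.001 -0.349]  shift [-0.02   0.019 -0.742] rows>=2.7 rot 2.2
 turn [0. 0. 0.]  shift [-0.123 -3.091  0.   ] rows>=11.1 rot 0.0
```

>>> send_rows:
  rows:
    - {"x": 0, "y": 0, "z": -0.16, "wx": 0, "wy": 0, "wz": 0, "hand": 0.05}
    - {"x": 0, "y": 0, "z": -0.2, "wx": 0, "wy": 0, "wz": 0, "hand": 0.05}
    - {"x": 0, "y": 0, "z": -0.2, "wx": 0, "wy": 0, "wz": -0.117, "hand": 0.05}
    - {"x": 0, "y": 0, "z": -0.18, "wx": 0, "wy": 0, "wz": -0.117, "hand": 0.05}
    - {"x": 0, "y": 0, "z": 0, "wx": 0, "wy": 0, "wz": -0.117, "hand": 0.05}
    - {"x": -0.012, "y": -0.256, "z": 0, "wx": 0, "wy": 0, "wz": 0, "hand": 0.05}
    - {"x": -0.012, "y": -0.256, "z": 0, "wx": 0, "wy": 0, "wz": 0, "hand": 0.05}
    - {"x": -0.012, "y": -0.256, "z": 0, "wx": 0, "wy": 0, "wz": 0, "hand": 0.05}
    - {"x": -0.012, "y": -0.256, "z": 0, "wx": 0, "wy": 0, "wz": 0, "hand": 0.05}
    - {"x": -0.012, "y": -0.256, "z": 0, "wx": 0, "wy": 0, "wz": 0, "hand": 0.05}

```text
time: 13.83
tool_pos: [0.5537, -0.0654, 0.2495]
tool_rot: [0.0, 0.996, 0.093, 0.001]
contact_force: [1.0, 0.9, -0.4]
gripper_width: 0.527
grasp_force: 0.0
```

>>> send_rows:
  rows:
    - {"x": -0.012, "y": -0.256, "z": 0, "wx": 0, "wy": 0, "wz": 0, "hand": 0.07}
    - {"x": -0.012, "y": -0.256, "z": 0, "wx": 0, "wy": 0, "wz": 0, "hand": 0.07}
    - {"x": -0.012, "y": -0.256, "z": 0, "wx": 0, "wy": 0, "wz": 0, "hand": 0.07}
    - {"x": -0.012, "y": -0.256, "z": 0, "wx": 0, "wy": 0, "wz": 0, "hand": 0.07}
    - {"x": -0.012, "y": -0.256, "z": 0, "wx": 0, "wy": 0, "wz": 0, "hand": 0.07}
    - {"x": -0.012, "y": -0.256, "z": 0, "wx": 0, "wy": 0, "wz": 0, "hand": 0.07}
    - {"x": -0.012, "y": -0.256, "z": 0, "wx": 0, "wy": 0, "wz": 0, "hand": 0.07}
    - {"x": 0, "y": 0, "z": 0, "wx": 0, "wy": 0, "wz": 0, "hand": 0.07}
    - {"x": 0, "y": 0, "z": 0, "wx": 0, "wy": 0, "wz": 0, "hand": 0.07}
    - {"x": 0, "y": 0, "z": 0, "wx": 0, "wy": 0, "wz": 0, "hand": 0.07}

```text
time: 14.67
tool_pos: [0.4922, 0.1947, 0.2492]
tool_rot: [0.0, 0.996, 0.093, 0.0]
contact_force: [0.5, 0.0, 0.2]
gripper_width: 0.532
grasp_force: 0.0
```

```bash
python3 -c "
from h import *
plan((.493,.1955,.2,10.6),(.493,.1955,.132,10.6))"
```

```text
t 14.67 pos [0.4922 0.1947 0.2492] yaw 10.70 w 45.2mm F 0 f [0.5 0.  0.2]
 turn [ 0.001 -0.001  0.002]  shift [ 0.006 -0.004  0.328] rows>=1.2 rot 0.0
 turn [0. 0. 0.]  shift [0.    0.    0.453] rows>=1.6 rot 0.0
```

>>> send_rows:
  rows:
    - {"x": 0.006, "y": -0.004, "z": 0.08, "wx": 0, "wy": 0, "wz": 0, "hand": 0.07}
    - {"x": 0, "y": 0, "z": 0.2, "wx": 0, "wy": 0, "wz": 0, "hand": 0.07}
    - {"x": 0, "y": 0, "z": 0.2, "wx": 0, "wy": 0, "wz": 0, "hand": 0.07}
    - {"x": 0, "y": 0, "z": 0.15, "wx": 0, "wy": 0, "wz": 0, "hand": 0.07}
    - {"x": 0, "y": 0, "z": 0.1, "wx": 0, "wy": 0, "wz": 0, "hand": 0.07}
    - {"x": 0, "y": 0, "z": 0.055, "wx": 0, "wy": 0, "wz": 0, "hand": 0.07}
    - {"x": 0, "y": 0, "z": 0, "wx": 0, "wy": 0, "wz": 0, "hand": 0.07}
    - {"x": 0, "y": 0, "z": 0, "wx": 0, "wy": 0, "wz": 0, "hand": -1}
    - {"x": 0, "y": 0, "z": 0, "wx": 0, "wy": 0, "wz": 0, "hand": -1}
    - {"x": 0, "y": 0, "z": 0, "wx": 0, "wy": 0, "wz": 0, "hand": -1}

```text
time: 15.5
tool_pos: [0.4941, 0.1958, 0.133]
tool_rot: [-0.001, 0.996, 0.093, 0.002]
contact_force: [-1.2, 1.4, 0.9]
gripper_width: 0.314
grasp_force: 59.0
```

```bash
python3 -c "
from h import *
plan((.493,.1955,.26,-5.27),(.6021,-.2011,.26,-5.27))"
```

```text
t 15.50 pos [0.4941 0.1958 0.133 ] yaw 10.63 w 26.7mm F 59 f [-1.2  1.4  0.9]
 turn [-0.002 -0.004  0.353]  shift [-0.007  0.003 -0.847] rows>=3.0 rot 2.2
 turn [0. 0. 0.]  shift [0.967 2.566 0.   ] rows>=9.9 rot 0.0
```

>>> send_rows:
  rows:
    - {"x": 0, "y": 0, "z": -0.18, "wx": 0, "wy": 0, "wz": 0, "hand": -1}
    - {"x": 0, "y": 0, "z": -0.22, "wx": 0, "wy": 0, "wz": 0, "hand": -1}
    - {"x": 0, "y": 0, "z": -0.22, "wx": 0, "wy": 0, "wz": 0.117, "hand": -1}
    - {"x": 0, "y": 0, "z": -0.22, "wx": 0, "wy": 0, "wz": 0.117, "hand": -1}
    - {"x": 0, "y": 0, "z": 0, "wx": 0, "wy": 0, "wz": 0.117, "hand": -1}
    - {"x": 0.0885, "y": 0.2333, "z": 0, "wx": 0, "wy": 0, "wz": 0, "hand": -1}
    - {"x": 0.0885, "y": 0.2333, "z": 0, "wx": 0, "wy": 0, "wz": 0, "hand": -1}
    - {"x": 0.0885, "y": 0.2333, "z": 0, "wx": 0, "wy": 0, "wz": 0, "hand": -1}
    - {"x": 0.0885, "y": 0.2333, "z": 0, "wx": 0, "wy": 0, "wz": 0, "hand": -1}
    - {"x": 0.0885, "y": 0.2333, "z": 0, "wx": 0, "wy": 0, "wz": 0, "hand": -1}

```text
time: 16.33
tool_pos: [0.5441, 0.0133, 0.2587]
tool_rot: [0.0, 0.999, -0.045, 0.002]
contact_force: [1.6, -0.1, -0.5]
gripper_width: 0.308
grasp_force: 59.2
```

>>> send_rows:
  rows:
    - {"x": 0.0885, "y": 0.2333, "z": 0, "wx": 0, "wy": 0, "wz": 0, "hand": -1}
    - {"x": 0.0885, "y": 0.2333, "z": 0, "wx": 0, "wy": 0, "wz": 0, "hand": -1}
    - {"x": 0.0885, "y": 0.2333, "z": 0, "wx": 0, "wy": 0, "wz": 0, "hand": -1}
    - {"x": 0.0885, "y": 0.2333, "z": 0, "wx": 0, "wy": 0, "wz": 0, "hand": -1}
    - {"x": 0.0885, "y": 0.2333, "z": 0, "wx": 0, "wy": 0, "wz": 0, "hand": -1}
    - {"x": 0.0885, "y": 0.2333, "z": 0, "wx": 0, "wy": 0, "wz": 0, "hand": -1}
    - {"x": 0, "y": 0, "z": 0, "wx": 0, "wy": 0, "wz": 0, "hand": -1}
    - {"x": 0, "y": 0, "z": 0, "wx": 0, "wy": 0, "wz": 0, "hand": -1}
    - {"x": 0, "y": 0, "z": 0, "wx": 0, "wy": 0, "wz": 0, "hand": -1}
    - {"x": 0, "y": 0, "z": 0, "wx": 0, "wy": 0, "wz": 0, "hand": -1}

```text
time: 17.17
tool_pos: [0.6039, -0.2001, 0.2577]
tool_rot: [0.0, 0.999, -0.044, 0.0]
contact_force: [1.1, -0.4, -0.9]
gripper_width: 0.31
grasp_force: 59.3
```

```bash
python3 -c "
from h import *
plan((.603,-.2011,.2,-5.27),(.603,-.2011,.135,-5.27))"
```

```text
t 17.17 pos [ 0.6039 -0.2001  0.2577] yaw -5.08 w 26.4mm F 59 f [ 1.1 -0.4 -0.9]
 turn [ 0.    -0.001  0.004]  shift [-0.006  0.007  0.385] rows>=1.4 rot 0.0
 turn [0. 0. 0.]  shift [0.    0.    0.433] rows>=1.6 rot 0.0
```

>>> send_rows:
  rows:
    - {"x": -0.006, "y": 0.007, "z": 0.05, "wx": 0, "wy": 0, "wz": 0.004, "hand": -1}
    - {"x": 0, "y": 0, "z": 0.18, "wx": 0, "wy": 0, "wz": 0, "hand": -1}
    - {"x": 0, "y": 0, "z": 0.2, "wx": 0, "wy": 0, "wz": 0, "hand": -1}
    - {"x": 0, "y": 0, "z": 0.18, "wx": 0, "wy": 0, "wz": 0, "hand": -1}
    - {"x": 0, "y": 0, "z": 0.13, "wx": 0, "wy": 0, "wz": 0, "hand": -1}
    - {"x": 0, "y": 0, "z": 0.075, "wx": 0, "wy": 0, "wz": 0, "hand": -1}
    - {"x": 0, "y": 0, "z": 0, "wx": 0, "wy": 0, "wz": 0, "hand": -1}
    - {"x": 0, "y": 0, "z": 0, "wx": 0, "wy": 0, "wz": 0, "hand": -0.25}
    - {"x": 0, "y": 0, "z": 0, "wx": 0, "wy": 0, "wz": 0, "hand": 0.07}
    - {"x": 0, "y": 0, "z": 0, "wx": 0, "wy": 0, "wz": 0, "hand": 0.07}

```text
time: 18.0
tool_pos: [0.6034, -0.2018, 0.1358]
tool_rot: [0.0, 0.999, -0.046, 0.001]
contact_force: [1.4, -0.0, 0.2]
gripper_width: 0.535
grasp_force: 0.0
```

```bash
python3 -c "
from h import *
plan((.603,-.2011,.25,10.6),(.496,.139,.25,10.6))"
```

```text
t 18.00 pos [ 0.6034 -0.2018  0.1358] yaw -5.30 w 45.5mm F 0 f [ 1.4 -0.   0.2]
 turn [ 0.001 -0.002 -0.353]  shift [-0.002 -0.005 -0.762] rows>=2.7 rot 2.2
 turn [0. 0. 0.]  shift [-0.284 -2.36   0.   ] rows>=8.5 rot 0.0
```

>>> send_rows:
  rows:
    - {"x": 0, "y": 0, "z": -0.17, "wx": 0, "wy": 0, "wz": 0, "hand": 0.07}
    - {"x": 0, "y": 0, "z": -0.2, "wx": 0, "wy": 0, "wz": 0, "hand": 0.07}
    - {"x": 0, "y": 0, "z": -0.2, "wx": 0, "wy": 0, "wz": -0.118, "hand": 0.07}
    - {"x": 0, "y": 0, "z": -0.19, "wx": 0, "wy": 0, "wz": -0.118, "hand": 0.07}
    - {"x": 0, "y": 0, "z": 0, "wx": 0, "wy": 0, "wz": -0.118, "hand": 0.05}
    - {"x": -0.0284, "y": -0.236, "z": 0, "wx": 0, "wy": 0, "wz": 0, "hand": 0.05}
    - {"x": -0.0284, "y": -0.236, "z": 0, "wx": 0, "wy": 0, "wz": 0, "hand": 0.05}
    - {"x": -0.0284, "y": -0.236, "z": 0, "wx": 0, "wy": 0, "wz": 0, "hand": 0.05}
    - {"x": -0.0284, "y": -0.236, "z": 0, "wx": 0, "wy": 0, "wz": 0, "hand": 0.05}
    - {"x": -0.0284, "y": -0.236, "z": 0, "wx": 0, "wy": 0, "wz": 0, "hand": 0.05}

```text
time: 18.83
tool_pos: [0.5489, -0.0306, 0.2495]
tool_rot: [0.0, 0.996, 0.092, 0.001]
contact_force: [1.3, -0.3, -0.2]
gripper_width: 0.521
grasp_force: 0.0
```

>>> send_rows:
  rows:
    - {"x": -0.0284, "y": -0.236, "z": 0, "wx": 0, "wy": 0, "wz": 0, "hand": 0.05}
    - {"x": -0.0284, "y": -0.236, "z": 0, "wx": 0, "wy": 0, "wz": 0, "hand": 0.05}
    - {"x": -0.0284, "y": -0.236, "z": 0, "wx": 0, "wy": 0, "wz": 0, "hand": 0.05}
    - {"x": -0.0284, "y": -0.236, "z": 0, "wx": 0, "wy": 0, "wz": 0, "hand": 0.05}
    - {"x": -0.0284, "y": -0.236, "z": 0, "wx": 0, "wy": 0, "wz": 0, "hand": 0.05}
    - {"x": 0, "y": 0, "z": 0, "wx": 0, "wy": 0, "wz": 0, "hand": 0.05}
    - {"x": 0, "y": 0, "z": 0, "wx": 0, "wy": 0, "wz": 0, "hand": 0.05}
    - {"x": 0, "y": 0, "z": 0, "wx": 0, "wy": 0, "wz": 0, "hand": 0.05}
    - {"x": 0, "y": 0, "z": 0, "wx": 0, "wy": 0, "wz": 0, "hand": 0.05}
    - {"x": 0, "y": 0, "z": 0, "wx": 0, "wy": 0, "wz": 0, "hand": 0.05}

```text
time: 19.67
tool_pos: [0.4964, 0.137, 0.249]
tool_rot: [0.0, 0.996, 0.091, 0.0]
contact_force: [-0.1, -0.1, 0.4]
gripper_width: 0.528
grasp_force: 0.0
```

```bash
python3 -c "
from h import *
plan((.496,.139,.2,10.6),(.496,.139,.132,10.6))"
```

```text
t 19.67 pos [0.4964 0.137  0.249 ] yaw 10.49 w 44.9mm F 0 f [-0.1 -0.1  0.4]
 turn [ 0.    -0.    -0.002]  shift [ 0.    -0.014  0.326] rows>=1.2 rot 0.0
 turn [0. 0. 0.]  shift [0.    0.    0.453] rows>=1.6 rot 0.0
```

>>> send_rows:
  rows:
    - {"x": 0.0, "y": -0.014, "z": 0.08, "wx": 0, "wy": 0, "wz": 0, "hand": 0.05}
    - {"x": 0, "y": 0, "z": 0.2, "wx": 0, "wy": 0, "wz": 0, "hand": 0.05}
    - {"x": 0, "y": 0, "z": 0.2, "wx": 0, "wy": 0, "wz": 0, "hand": 0.05}
    - {"x": 0, "y": 0, "z": 0.15, "wx": 0, "wy": 0, "wz": 0, "hand": 0.05}
    - {"x": 0, "y": 0, "z": 0.1, "wx": 0, "wy": 0, "wz": 0, "hand": 0.05}
    - {"x": 0, "y": 0, "z": 0.05, "wx": 0, "wy": 0, "wz": 0, "hand": 0.05}
    - {"x": 0, "y": 0, "z": 0, "wx": 0, "wy": 0, "wz": 0, "hand": 0.05}
    - {"x": 0, "y": 0, "z": 0, "wx": 0, "wy": 0, "wz": 0, "hand": -1}
    - {"x": 0, "y": 0, "z": 0, "wx": 0, "wy": 0, "wz": 0, "hand": -1}
    - {"x": 0, "y": 0, "z": 0, "wx": 0, "wy": 0, "wz": 0, "hand": -1}

```text
time: 20.5
tool_pos: [0.4967, 0.1401, 0.1337]
tool_rot: [0.0, 0.996, 0.092, 0.002]
contact_force: [0.0, -0.5, -0.6]
gripper_width: 0.164
grasp_force: 58.4
```

```bash
python3 -c "
from h import *
plan((.496,.139,.26,-5.27),(.6072,-.1454,.26,-5.27))"
```

```text
t 20.50 pos [0.4967 0.1401 0.1337] yaw 10.60 w 14.0mm F 58 f [ 0.  -0.5 -0.6]
 turn [ 0.    -0.004  0.353]  shift [-0.004  0.007 -0.842] rows>=3.0 rot 2.2
 turn [0. 0. 0.]  shift [0.912 1.82  0.   ] rows>=7.3 rot 0.0
```

>>> send_rows:
  rows:
    - {"x": 0, "y": 0, "z": -0.18, "wx": 0, "wy": 0, "wz": 0, "hand": -1}
    - {"x": 0, "y": 0, "z": -0.22, "wx": 0, "wy": 0, "wz": 0, "hand": -1}
    - {"x": 0, "y": 0, "z": -0.22, "wx": 0, "wy": 0, "wz": 0.118, "hand": -1}
    - {"x": 0, "y": 0, "z": -0.22, "wx": 0, "wy": 0, "wz": 0.118, "hand": -1}
    - {"x": 0, "y": 0, "z": 0, "wx": 0, "wy": 0, "wz": 0.118, "hand": -1}
    - {"x": 0.1019, "y": 0.203, "z": 0, "wx": 0, "wy": 0, "wz": 0, "hand": -1}
    - {"x": 0.1019, "y": 0.203, "z": 0, "wx": 0, "wy": 0, "wz": 0, "hand": -1}
    - {"x": 0.1019, "y": 0.203, "z": 0, "wx": 0, "wy": 0, "wz": 0, "hand": -1}
    - {"x": 0.1019, "y": 0.203, "z": 0, "wx": 0, "wy": 0, "wz": 0, "hand": -1}
    - {"x": 0.1019, "y": 0.203, "z": 0, "wx": 0, "wy": 0, "wz": 0, "hand": -1}

```text
time: 21.33
tool_pos: [0.5582, -0.02, 0.2593]
tool_rot: [0.0, 0.999, -0.046, 0.001]
contact_force: [0.2, 0.2, -1.0]
gripper_width: 0.166
grasp_force: 58.6
```

>>> send_rows:
  rows:
    - {"x": 0.1019, "y": 0.203, "z": 0, "wx": 0, "wy": 0, "wz": 0, "hand": -1}
    - {"x": 0.1019, "y": 0.203, "z": 0, "wx": 0, "wy": 0, "wz": 0, "hand": -1}
    - {"x": 0.1019, "y": 0.203, "z": 0, "wx": 0, "wy": 0, "wz": 0, "hand": -1}
    - {"x": 0.1019, "y": 0.203, "z": 0, "wx": 0, "wy": 0, "wz": 0, "hand": -1}
    - {"x": 0, "y": 0, "z": 0, "wx": 0, "wy": 0, "wz": 0, "hand": -1}
    - {"x": 0, "y": 0, "z": 0, "wx": 0, "wy": 0, "wz": 0, "hand": -1}
    - {"x": 0, "y": 0, "z": 0, "wx": 0, "wy": 0, "wz": 0, "hand": -1}
    - {"x": 0, "y": 0, "z": 0, "wx": 0, "wy": 0, "wz": 0, "hand": -1}
    - {"x": 0, "y": 0, "z": 0, "wx": 0, "wy": 0, "wz": 0, "hand": -1}
    - {"x": 0, "y": 0, "z": 0, "wx": 0, "wy": 0, "wz": 0, "hand": -1}

```text
time: 22.17
tool_pos: [0.6069, -0.1443, 0.2582]
tool_rot: [0.0, 0.999, -0.046, 0.0]
contact_force: [-0.3, -0.1, -1.9]
gripper_width: 0.167
grasp_force: 58.7
```

```bash
python3 -c "
from h import *
plan((.608,-.1454,.2,-5.27),(.608,-.1454,.135,-5.27))"
```

```text
t 22.17 pos [ 0.6069 -0.1443  0.2582] yaw -5.24 w 14.2mm F 59 f [-0.3 -0.1 -1.9]
 turn [ 0.    -0.001  0.001]  shift [0.008 0.006 0.388] rows>=1.4 rot 0.0
 turn [0. 0. 0.]  shift [0.    0.    0.433] rows>=1.6 rot 0.0
```

>>> send_rows:
  rows:
    - {"x": 0.008, "y": 0.006, "z": 0.05, "wx": 0, "wy": 0, "wz": 0, "hand": -1}
    - {"x": 0, "y": 0, "z": 0.18, "wx": 0, "wy": 0, "wz": 0, "hand": -1}
    - {"x": 0, "y": 0, "z": 0.2, "wx": 0, "wy": 0, "wz": 0, "hand": -1}
    - {"x": 0, "y": 0, "z": 0.18, "wx": 0, "wy": 0, "wz": 0, "hand": -1}
    - {"x": 0, "y": 0, "z": 0.13, "wx": 0, "wy": 0, "wz": 0, "hand": -1}
    - {"x": 0, "y": 0, "z": 0.075, "wx": 0, "wy": 0, "wz": 0, "hand": -1}
    - {"x": 0, "y": 0, "z": 0, "wx": 0, "wy": 0, "wz": 0, "hand": -1}
    - {"x": 0, "y": 0, "z": 0, "wx": 0, "wy": 0, "wz": 0, "hand": -0.4}
    - {"x": 0, "y": 0, "z": 0, "wx": 0, "wy": 0, "wz": 0, "hand": 0.05}
    - {"x": 0, "y": 0, "z": 0, "wx": 0, "wy": 0, "wz": 0, "hand": 0.05}

```text
time: 23.0
tool_pos: [0.6085, -0.1465, 0.1362]
tool_rot: [0.0, 0.999, -0.046, 0.001]
contact_force: [0.1, -0.6, -0.0]
gripper_width: 0.521
grasp_force: 0.0
```

>>> send_rows:
  rows:
    - {"x": 0, "y": 0, "z": -0.15, "wx": 0, "wy": 0, "wz": 0, "hand": 0.05}
    - {"x": 0, "y": 0, "z": -0.2, "wx": 0, "wy": 0, "wz": 0, "hand": 0.05}
    - {"x": 0, "y": 0, "z": -0.2, "wx": 0, "wy": 0, "wz": 0, "hand": 0.05}
    - {"x": 0, "y": 0, "z": -0.2, "wx": 0, "wy": 0, "wz": 0, "hand": 0.05}
    - {"x": 0, "y": -0.25, "z": -0.05, "wx": 0, "wy": 0, "wz": 0, "hand": 0.05}
    - {"x": 0, "y": -0.25, "z": 0, "wx": 0, "wy": 0, "wz": 0, "hand": 0.05}
    - {"x": 0, "y": -0.25, "z": 0, "wx": 0, "wy": 0, "wz": 0, "hand": 0.05}
    - {"x": 0, "y": -0.25, "z": 0, "wx": 0, "wy": 0, "wz": 0, "hand": 0.05}
    - {"x": 0, "y": -0.25, "z": 0, "wx": 0, "wy": 0, "wz": 0, "hand": 0.05}
    - {"x": 0, "y": -0.25, "z": 0, "wx": 0, "wy": 0, "wz": 0, "hand": 0.05}

```text
time: 23.83
tool_pos: [0.6291, 0.0793, 0.2562]
tool_rot: [-0.0, 0.999, -0.047, 0.001]
contact_force: [1.0, -0.6, -0.0]
gripper_width: 0.529
grasp_force: 0.0
```

```bash
python3 - <<'E'
from h import *
np.set_printoptions(precision=4,suppress=True)
plan(); grab_frame('top'); t=grab_frame('top'); cv2.imwrite('pics/t3.png',t); s=grab_frame('scene')
c=calibration("top"); cs=calibration("scene"); b=(345,140,455,235); _,m=brown(t,b)
a=np.radians(-5.27); u=np.array([np.cos(a),np.sin(a)]); v=np.array([-u[1],u[0]])
for p in sorted(blobs(m,b,600),key=lambda q:q.mean(0)[0]):
    e=ends(p)[0]; X=ray(c,e,.151)[:,:2]; d=X.mean(0)-[.5995,-.2290]; q=X[0]-X[1]
    print("across %.4f along %.4f len %.4f yaw %.2f"%(d@u,d@v,np.linalg.norm(q),np.degrees(np.arctan(q[1]/q[0]))))
A=cv2.resize(t[140:235,345:455],None,fx=3.6,fy=3.6,interpolation=cv2.INTER_CUBIC)
B=cv2.resize(s[115:210,290:400],None,fx=3.6,fy=3.6,interpolation=cv2.INTER_CUBIC)
cv2.imwrite("pics/f.png",np.hstack([A,B]))
E
```

```text
t 23.83 pos [0.6291 0.0793 0.2562] yaw -5.34 w 45.0mm F 0 f [ 1.  -0.6 -0. ]
across 0.0009 along 0.0832 len 0.1869 yaw -5.71
across 0.0008 along 0.0266 len 0.1566 yaw -5.32
across 0.0022 along -0.0287 len 0.1612 yaw -4.22
across 0.0007 along -0.0858 len 0.1973 yaw -5.08
```

View pics/f.png

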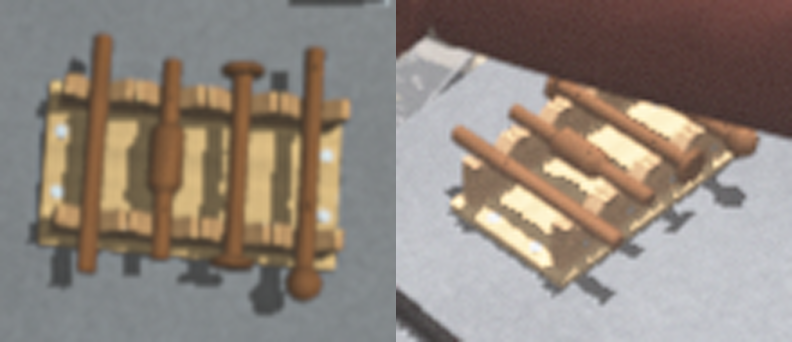

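All four are seated in reversed order within about 2 mm of centre, aligned with the rack, and the robot is clear of everything. I'll hand it in.

```bash
python3 -c "
from plant import job_done
print(job_done())"
```

```text
the job is handed in; nothing more can be done
None
```

All four pieces now lie in the empty rack in reverse order (left to right: plain, barrel, flanged, ball), each within about 2 mm of centre by the last camera check, and the job was handed in at about 24 s.

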